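# Clamp down the cake turntable's foot with the ratchet handle

## Task

The bench clamp's ratchet is set to loosen: first, before turning the handle, flip the direction lever on the ratchet head over to tighten with a light sideways push, then swing the handle back (counter-clockwise seen from above) to its stop to feel that it free-wheels. Then work the handle to and fro, tightening clockwise, until the clamp's rubber foot holds the turntable's foot plate firmly, stopping once the handle has clearly become stiffer to turn and before the clamp is overtightened. Leave the lever set to tighten, the turntable's foot and the other things where they stand, and let go.

Things in the scene. Friction and masses are not known exactly. Their poses are not given: they have to be found in the camera images.
- head_top (a point): Centre of the top of the clamp's round ratchet head (steel disc 68 mm across, top 170 mm above the bench), on the upright axis the handle turns about. The grey C-shaped frame is lower (135 mm); its upright stands 80 to 116 mm from the axis on the side away from the robot. Place and turn of the clamp vary.
- knob_mid (a point): On the axis of the handle's upright black knob, 195 mm above the bench. The knob is a cylinder 22 mm across from 150 to 216 mm up, fixed to the end of a level steel bar 16 mm thick (top 166 mm up), 140 mm from head_top; the bar points roughly to the robot. Free space above and on both sides.
- handle (a joint): Handle angle, rad, growing clockwise from above (tightening); 0 in mid swing, stops at -0.9 and 0.9. Stays where left. Knob force square to the bar while turning: free-wheeling 1 to 2.5 N, a click and up to 0.39 rad of play before it bites; idle screw 6.5 N; once the rubber foot presses, 2 N more per 0.07 rad: 8 to 12 N is firm, 15 N too much. Held still after a push: some 3 N less.
- lever_tab (a point): Middle (198 mm up) of the direction lever's upright black tab, 12 x 10 mm and 178 to 212 mm up. Its flat steel arm (top 181 mm up) lies over the head, pivoted 46 mm from head_top towards the knob, so the tab swings 24 mm to each side of the head's centre. Push it sideways, square to the bar, with 2 to 4 N; past mid it snaps over. Seen from the knob: left (start) loosens, right tightens.
- lever (a joint): Direction lever angle about its pivot, rad, growing clockwise seen from above: from -0.55 to -0.33 it is set to loosen (tab left of the bar's line, seen from the knob), from +0.33 to +0.55 it is set to tighten (tab right). It springs away from the middle to either side; the value jumps by some 0.2 as the pawl clicks over the teeth.
- foot: The clamp screw's rubber foot, a black disc 34 mm across, under head_top; origin at the centre of its underside. Turning clockwise lowers it 8 mm per rad; it starts 10 to 19 mm above the plate. The screw stays put when the handle is let go.
- stand: The cake turntable's loose foot, 0.9 kg: an aluminium disc 176 mm across and 12 mm thick lying on the bench under the clamp's foot, with a white column 38 mm across in its middle, 94 mm high in all. Origin at the centre of its underside. Leave it where it is.
- bottle_mid (a point): Bystander: small squeeze bottle, 38 mm across, 75 mm high; point at its centre.
- jar_mid (a point): Bystander: small glass jar, 52 mm across, 55 mm high; point at its centre.
- pot_mid (a point): Bystander: white ceramic brush pot, 72 mm across, 85 mm high; point at its centre.
Things that resemble listed ones, but are neither listed nor needed, are in the scene too. Several things have the shape of the stand; the one meant has the colours described above.

How it is judged:
By the outcome, as a careful person would: the job done as asked, in the order asked, and still so for the second after the job is handed in, with the robot touching nothing.
It also fails if it takes over 67 s, if anything falls off the work surface, if the arm or the gripper's body presses on something with over 40 N, if the wrist force passes 120 N, or if a joint passes its speed limit or range.

## Robot

A 6-joint arm with a two-finger parallel gripper is mounted at the origin on the work surface. World frame = base frame: x ahead of the robot, y to its left, z up, the work surface at z = 0. Lengths are in m, angles in rad, forces in N, time in s.
With the tool pointing down it reaches from about 0.375 to 0.9 m from the base axis. Payload 3.1 kg.
Tool frame: the origin (TCP) lies between the finger pads; the fingertips stand 11 mm ahead of it and the grasp point (between the pads) lies 8 mm behind it; z points along the fingers, y is the direction in which the jaws open and shut (so a half turn about z gives the same grasp; the last joint's range is limited). The gripper opens to 85 mm and grips with 20 to 120 N. Pads are 22 mm wide; open, the fingers measure 114 mm over their backs; the gripper's body (76 mm by 85 mm) begins 54 mm behind the grasp point. The pads swing forward as they close: fully open they stand 13 mm farther back than shut.
Start: joints at [0.979, 0.527, 1.433, -0, 1.181, -0.178], TCP at [0.251, 0.572, 0.242] pointing down, gripper open.
Joint ranges: [-3.08, 3.08], [-0.75, 2.2], [0.22, 2.44], [-1.43, 4.57], [0, 2.65], [-2.85, 2.85]. Speed limits (rad/s): [2.79, 2.79, 3.14, 3.14, 3.14, 3.14].

## Interface

Orientations are given as a unit quaternion [x, y, z, w].
In Python, from station import manip gives the robot as it stands. The module is installed in compiled form; this text tells all that it offers.
- The arm moves only by the tool arm_command, never from a script. Its argument "rows" is a list of rows, each a list of 3 entries, a list of its own where there are three numbers: the shift along the world's x, y, z in mm, then the turn about the world's z in rad, then the closure, from -1 (fully open) to 1 (shut), so that 0 is half open. A call has 1 to 12 rows; each row shifts and turns the commanded pose from where the row before left it; what a row does not reach is not made up. A row lasts 1/8 s, in which the tool goes at most 62.5 mm and 10.7 degrees, less where a joint would pass 70% of its speed; a pose out of reach is approached as far as the arm can. A call with a gripper value outside its range is refused whole. The fingers move at their own pace and stop on an object; "squeeze" is the grip in N (left out, the last holds). Time passes only in rows, so rows that do not move let the fingers close. It gives the time, the measured TCP pose, the force and the opening at its end, in the units of the state.
- manip.sense(): the state, without advancing time (a new reading comes with each control period).
- manip.snapshot(name): name is "scene" or "top" or "wrist"; returns the picture (480x640x3 uint8, blue, green, red); there is no depth.
- manip.get_calibration(name): a dict with "fovy" (degrees; the focal length in pixels is half the picture's height over the tangent of half this angle, whatever the lens; pixels are square), "cx", "cy" (the principal point, pixels), "k1" (the pictures are not rectified: a ray, as slopes to the right and down, at radius r is drawn at 1 + k1 r^2 times it, then the intrinsics apply), "R" (3x3) and "t" (3): a world point X has camera coordinates R X + t. Camera axes: x right, y down, z forward; pixel columns grow to the right and rows downward; lengths in m; the calibration is good to about 2 mm. A picture is of the moment at which its call begins: read the wrist's pose just before it. get_calibration takes no time and is no camera call; for the wrist camera it gives the pose at the moment of the call.
- manip.sign_off(): hands the job in, once; it reports no verdict.
The state is a dict: "t": time; "q": joint angles; "qd": joint speeds; "tau": joint torques, N m; "tcp_pos": TCP position; "tool_rot": TCP orientation; "force": force on the tool from outside, world axes, zero at the start; "ft_torque": the same for the moment, N m; "finger_gap": opening from 0.0 (shut) to 1.0 (fully open).
Only numpy, scipy, OpenCV 4.12 (cv2) and the standard library are available. Lean on these libraries where they do the work, as an engineer would, in place of code of your own. Each camera call takes 0.05 s, during which the arm holds its last target.

## Working session

There is one attempt and no reset: what is moved stays moved. The work goes in short steps, Python scripts to look and compute and a tool call to move; the robot and the scene stay as the last step left them, time stands still between calls to the robot, and variables do not carry over. Pictures are saved under pics/ and viewed, and the job is handed in when it is done.

Besides the shell and the picture viewer there is one more tool, called after "Emit:" as a command line: name --argument value ..., lists and objects as JSON in quotes. arm_command: Moves the arm, as the interface text tells. Its arguments: {"type":"object","properties":{"rows":{"type":"array","items":{"type":"array"}},"squeeze":{"type":"number"}},"required":["rows"]}

```bash
mkdir -p pics
cat > h.py <<'E'
import numpy as np, cv2
from station import manip
def snap(n,f):
    im=manip.snapshot(n); cv2.imwrite('pics/'+f+'.png',im); return im
def ray(c,u,v):
    f=240/np.tan(np.radians(c['fovy'])/2)
    K=np.array([[f,0,c['cx']],[0,f,c['cy']],[0,0,1]])
    p=cv2.undistortPoints(np.array([[[u,v]]],float),K,np.array([c['k1'],0,0,0,0.]))[0,0]
    R=np.array(c['R']);t=np.array(c['t'])
    d=R.T@np.array([p[0],p[1],1]); return -R.T@t,d
def onz(c,u,v,z):
    o,d=ray(c,u,v); return o+d*(z-o[2])/d[2]
def proj(c,X):
    R=np.array(c['R']);t=np.array(c['t']);p=R@np.array(X)+t
    f=240/np.tan(np.radians(c['fovy'])/2); a=p[:2]/p[2]; a=a*(1+c['k1']*(a@a))
    return a*f+[c['cx'],c['cy']]
E
python3 - <<'E'
from h import *
print(manip.sense())
for n in ('top','scene'):
    snap(n,n+'0'); c=manip.get_calibration(n); print(n,c)
E
```

```text
{'t': 0.0, 'q': array([ 9.78509226e-01,  5.28459550e-01,  1.43389881e+00, -3.69504523e-06,
        1.18137933e+00, -1.78529356e-01]), 'qd': array([-4.80071437e-05,  1.43051069e-03, -1.80788796e-03,  2.30069900e-03,
        1.48851294e-03,  2.43897720e-03]), 'tau': array([-5.29053450e-04, -4.42353129e+01, -1.78023845e+01, -5.20066533e-05,
        8.41783796e-03,  4.36635816e-06]), 'tcp_pos': array([0.2508852 , 0.57168694, 0.24133876]), 'tool_rot': array([ 2.05405524e-01,  9.78676361e-01, -9.94486395e-04, -4.01616819e-04]), 'force': array([-0.05862146,  0.40024279,  0.50665597]), 'ft_torque': array([-0.01026502,  0.02933556,  0.04470814]), 'finger_gap': 0.998057634751269}
top {'fovy': 49.74793936184906, 'cx': 323.98505307924984, 'cy': 234.90984572411003, 'k1': -0.10705865798079603, 'R': array([[-0.02928904, -0.9995588 ,  0.00493581],
       [-0.98003541,  0.02774479, -0.19687769],
       [ 0.19665388, -0.01060363, -0.98041563]]), 't': array([-6.14679538e-04,  5.25374665e-01,  9.72806383e-01])}
scene {'fovy': 55.476760759521085, 'cx': 312.5104835552887, 'cy': 236.4133871211619, 'k1': 0.012675793923652718, 'R': array([[-0.21033875,  0.97761426,  0.00528762],
       [ 0.59407929,  0.13211094, -0.79348377],
       [-0.77641961, -0.16375912, -0.60856843]]), 't': array([ 0.09373927, -0.2010951 ,  1.37318744])}
```

View pics/top0.png

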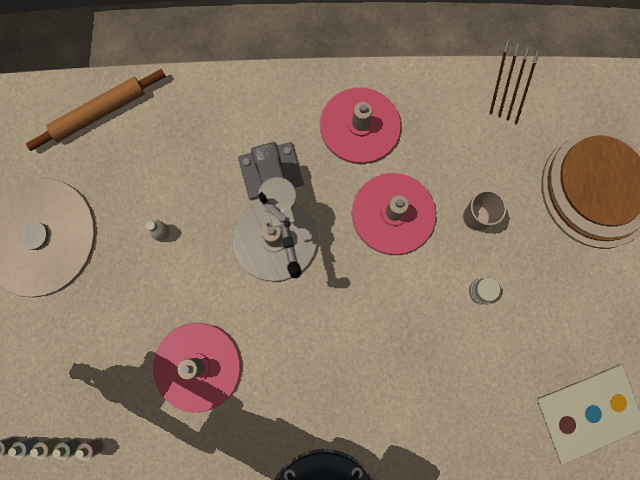

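View pics/scene0.png

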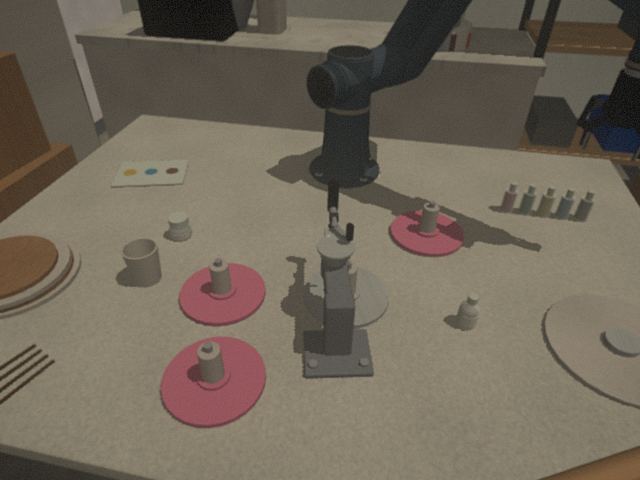

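The top view shows the clamp head near (277,194), the knob near (294,268) and the lever tab near (263,198). I'll zoom in to get better pixels.

Run:
```python
import cv2
a=cv2.imread('pics/top0.png')[130:290,220:360]; cv2.imwrite('pics/topz.png',cv2.resize(a,None,fx=3.7,fy=3.7,interpolation=2)) 
a=cv2.imread('pics/scene0.png')[170:290,280:400]; cv2.imwrite('pics/scenez.png',cv2.resize(a,None,fx=5,fy=5,interpolation=2))
```

```text
(no output)
```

View pics/topz.png

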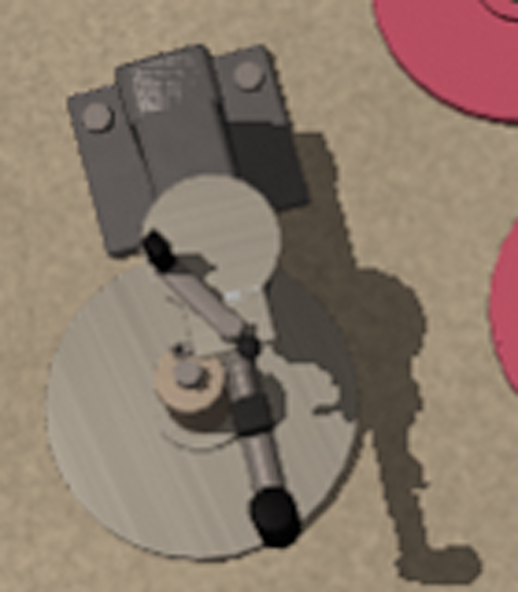

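View pics/scenez.png

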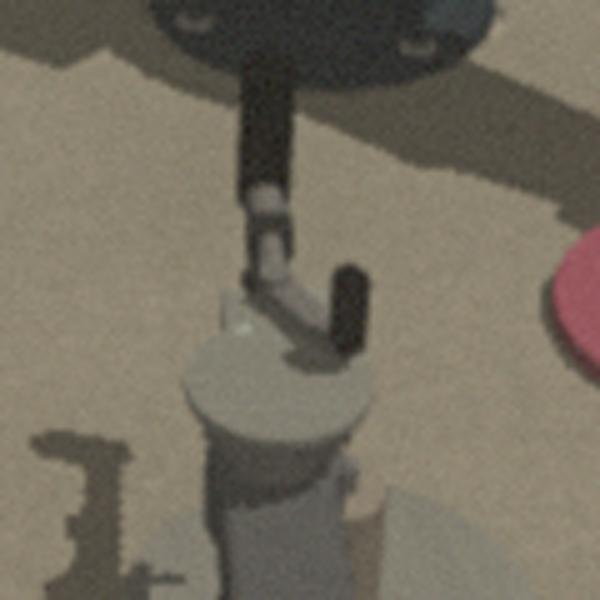

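Run:
```python
from h import *
ct=manip.get_calibration('top');cs=manip.get_calibration('scene')
T=lambda x,y:(220+x/3.7,130+y/3.7); S=lambda x,y:(280+x/5,170+y/5)
print('cam',ray(ct,0,0)[0],ray(cs,0,0)[0])
h=onz(ct,*T(211,240),.17);h2=onz(cs,*S(278,382),.17);print('head',h,h2)
def tri(a,b):
    o1,d1=ray(ct,*a);o2,d2=ray(cs,*b);A=np.c_[d1,-d2];s=np.linalg.lstsq(A,o2-o1,rcond=None)[0]
    p=o1+d1*s[0];q=o2+d2*s[1];return (p+q)/2,np.linalg.norm(p-q)
print('tab top',onz(ct,*T(153,240),.212),onz(cs,*S(350,270),.212),'tabmid',onz(ct,*T(158,250),.198),onz(cs,*S(350,310),.198))
for z,p in((.216,(273,505)),(.195,(275,515)),):print('knob',z,onz(ct,*T(*p),z))
print('knob scene mid',onz(cs,*S(266,133),.195), 'bottom',onz(cs,*S(262,195),.158))
k=onz(ct,*T(274,517),.195)
for H in(h,h2):
    d=k-H;print(np.hypot(d[0],d[1]),np.degrees(np.arctan2(d[1],d[0])))
# stand disc rim z .012
print('stand col top',onz(ct,*T(190,375),.094))
# where do knob top/bottom project
for z in(.15,.195,.216):
    print(z,proj(ct,[k[0],k[1],z]),proj(cs,[k[0],k[1],z]))
```

```text
cam [ 0.32356162 -0.00487554  1.05719217] [1.20535309 0.15979798 0.67561718]
head [0.57645391 0.06684417 0.17      ] [0.57981064 0.06976327 0.17      ]
tab top [0.5652727  0.09004209 0.212     ] [0.56523878 0.0909891  0.212     ] tabmid [0.56438166 0.08930167 0.198     ] [0.56946482 0.09239542 0.198     ]
knob 0.216 [0.44095158 0.03702788 0.216     ]
knob 0.195 [0.43928553 0.03725222 0.195     ]
knob scene mid [0.45848827 0.04303992 0.195     ] bottom [0.44716348 0.04062057 0.158     ]
0.1411067583361326 -168.08976547845023
0.1450098010466622 -167.23489916432817
stand col top [0.52649232 0.08455626 0.094     ]
0.15 [295.37857896 273.0687896 ] [331.63934047 209.72236545]
0.195 [294.05405405 269.72972973] [332.33756736 190.9643588 ]
0.216 [293.38876551 268.05214031] [332.67838227 181.81586705]
```

Emit:
arm_command --rows '[[[25,-37,3],-0.18,1],[[25,-37,3],-0.18,1],[[25,-37,3],-0.18,1],[[25,-37,3],-0.18,1],[[25,-37,3],-0.18,1],[[25,-37,3],-0.18,1],[[25,-37,3],-0.18,1],[[25,-37,3],-0.18,1],[[25,-37,3],-0.18,1],[[25,-37,3],-0.18,1],[[25,-37,3],-0.18,1],[[25,-37,3],-0.18,1]]'

```text
t: 1.6
tcp_pos: [0.5516, 0.1269, 0.278]
tool_rot: [0.961, 0.277, -0.0, -0.0]
force: [-0.2, -0.2, 0.1]
finger_gap: 0.002
```

Emit:
arm_command --rows '[[[8,-2,0],-0.17,1],[[0,0,0],-0.18,1],[[0,0,0],0,1]]'

```text
t: 1.98
tcp_pos: [0.559, 0.126, 0.2778]
tool_rot: [0.994, 0.109, -0.001, -0.0]
force: [0.9, 0.6, -0.9]
finger_gap: 0.003
```

Run:
```python
from h import *
print(manip.sense())
c=manip.get_calibration('wrist');snap('wrist','w0');print(c)
snap('top','top1')
```

```text
{'t': 1.975, 'q': array([2.67569547e-02, 4.17951446e-01, 1.52310871e+00, 2.27976851e-05,
       1.20179381e+00, 1.37810854e+00]), 'qd': array([ 0.00777408, -0.00357824,  0.00173978, -0.00026514, -0.00160652,
       -0.04732168]), 'tau': array([-2.32294989e-01, -3.93205726e+01, -1.82321084e+01, -8.04728887e-03,
       -8.61066976e-03,  2.96532540e-01]), 'tcp_pos': array([0.55899822, 0.12600648, 0.2777778 ]), 'tool_rot': array([ 9.93986791e-01,  1.09498230e-01, -6.27607243e-04, -6.28551456e-05]), 'force': array([ 0.90474317,  0.55991988, -0.90610306]), 'ft_torque': array([ 0.0713631 ,  0.03744459, -0.02249736]), 'finger_gap': 0.002832573005705644}
{'fovy': 65.64649037480183, 'cx': 321.32921373923836, 'cy': 247.62468409809256, 'k1': -0.05667887553420703, 'R': array([[ 2.16722065e-01, -9.76233035e-01, -7.79130706e-04],
       [-9.38367848e-01, -2.08536048e-01,  2.75641975e-01],
       [-2.69253279e-01, -5.90065869e-02, -9.61260056e-01]]), 't': array([0.00176091, 0.50532426, 0.56957001])}
```

View pics/w0.png

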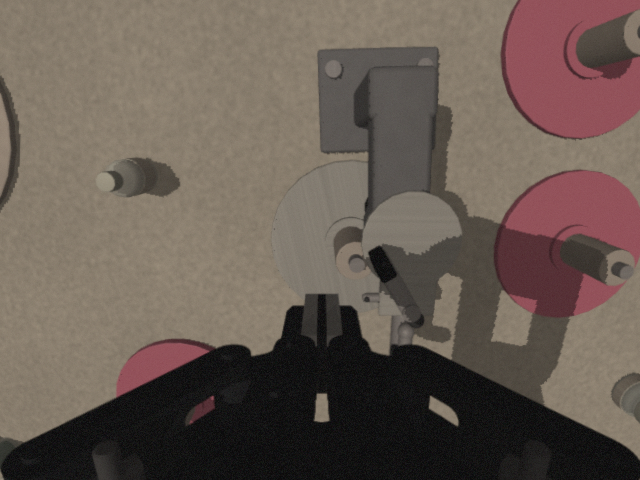

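View pics/top1.png

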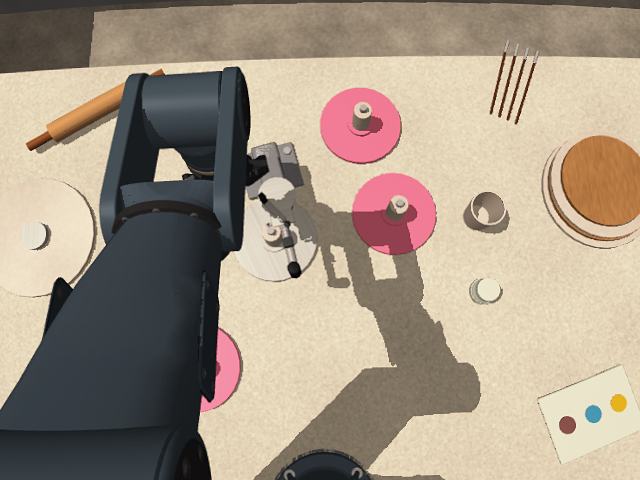

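Run:
```python
from h import *
c=manip.get_calibration('wrist')
for n,u,v,z in(('head',412,237,.17),('tabtop',376,251,.212),('tabmid',383,264,.198),('tip?',322,297,.267),('arm end/pivot',417,322,.181),('headL',361,237,.17),('headR',462,237,.17),('headT',412,190,.17)):print(n,onz(c,u,v,z).round(4))
print(proj(c,[.559,.126,.267]))
```

```text
head [0.5806 0.0693 0.17  ]
tabtop [0.5768 0.0992 0.212 ]
tabmid [0.5663 0.09   0.198 ]
tip? [0.5669 0.1275 0.267 ]
arm end/pivot [0.5263 0.0523 0.181 ]
headL [0.5732 0.1024 0.17  ]
headR [0.588  0.0365 0.17  ]
headT [0.6105 0.078  0.17  ]
[321.41119021 314.71412619]
```

Emit:
arm_command --rows '[[[2,1,-25],0,1],[[2,0,-25],0,1],[[0,0,-27],0,1],[[0,0,0],0,1],[[0,0,0],0,1]]'

```text
t: 2.7
tcp_pos: [0.5638, 0.1275, 0.2021]
tool_rot: [0.994, 0.109, 0.001, 0.0]
force: [0.0, -0.0, -0.2]
finger_gap: -0.003
```

Run:
```python
from h import *
snap('wrist','w1');im=snap('scene','s1')
a=im[150:310,250:450];cv2.imwrite('pics/s1z.png',cv2.resize(a,None,fx=3.7,fy=3.7))
```

```text
(no output)
```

View pics/w1.png

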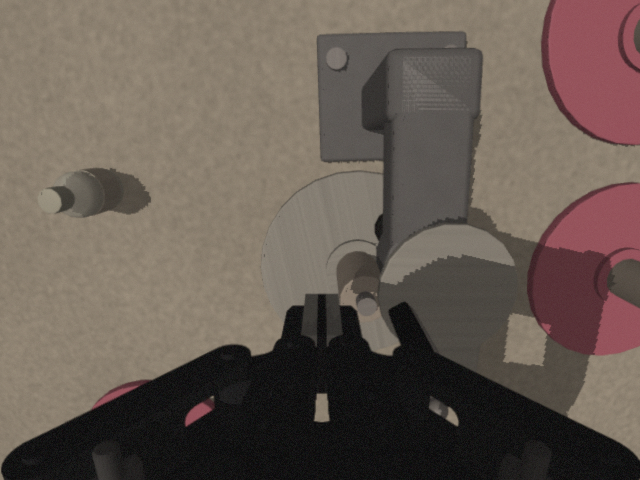

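View pics/s1z.png

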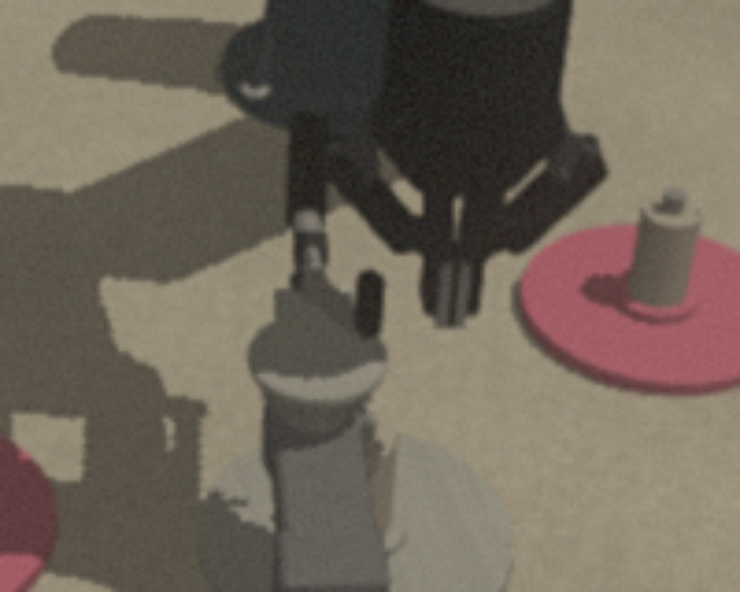

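The fingers, at (450,295) in the crop, stand level with the tab at (370,305), with about 17 mm of clear space between them. I'll push gently from here.

Emit:
arm_command --rows '[[[2,-7,-2],0,1],[[1,-6,0],0,1],[[1,-4,0],0,1],[[1,-4,0],0,1],[[1,-4,0],0,1]]'

```text
t: 3.42
tcp_pos: [0.5698, 0.1022, 0.1996]
tool_rot: [0.994, 0.109, 0.001, -0.0]
force: [0.4, 2.8, 0.3]
finger_gap: 0.003
```

Emit:
arm_command --rows '[[[1,-4,0],0,1],[[1,-4,0],0,1]]'

```text
t: 3.68
tcp_pos: [0.5709, 0.0937, 0.1991]
tool_rot: [0.994, 0.109, -0.001, 0.0]
force: [0.2, 0.4, 0.8]
finger_gap: -0.0
```

Emit:
arm_command --rows '[[[1,-4,0],0,1],[[1,-4,0],0,1]]'

```text
t: 3.92
tcp_pos: [0.573, 0.0857, 0.1991]
tool_rot: [0.994, 0.109, -0.0, 0.0]
force: [-0.3, -0.2, -0.2]
finger_gap: -0.007
```

Run:
```python
from h import *
im=snap('scene','s2')
a=im[150:310,250:450];cv2.imwrite('pics/s2z.png',cv2.resize(a,None,fx=3.7,fy=3.7))
```

```text
(no output)
```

View pics/s2z.png

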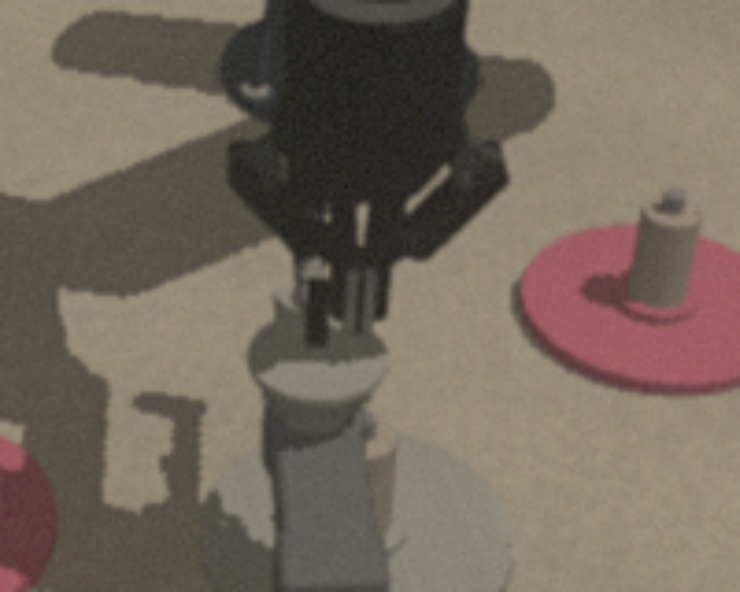

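The tab, at (316,312), is about over the head's centre and hasn't snapped over. I'll push on.

Emit:
arm_command --rows '[[[1,-4,0],0,1],[[1,-4,0],0,1],[[0,-4,0],0,1],[[0,0,0],0,1]]'

```text
t: 4.47
tcp_pos: [0.5753, 0.0739, 0.1993]
tool_rot: [0.994, 0.108, -0.0, 0.0]
force: [-0.7, -1.3, -0.3]
finger_gap: 0.002
```

Run:
```python
from h import *
im=snap('scene','s3')
a=im[150:310,250:450];cv2.imwrite('pics/s3z.png',cv2.resize(a,None,fx=3.7,fy=3.7))
```

```text
(no output)
```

View pics/s3z.png

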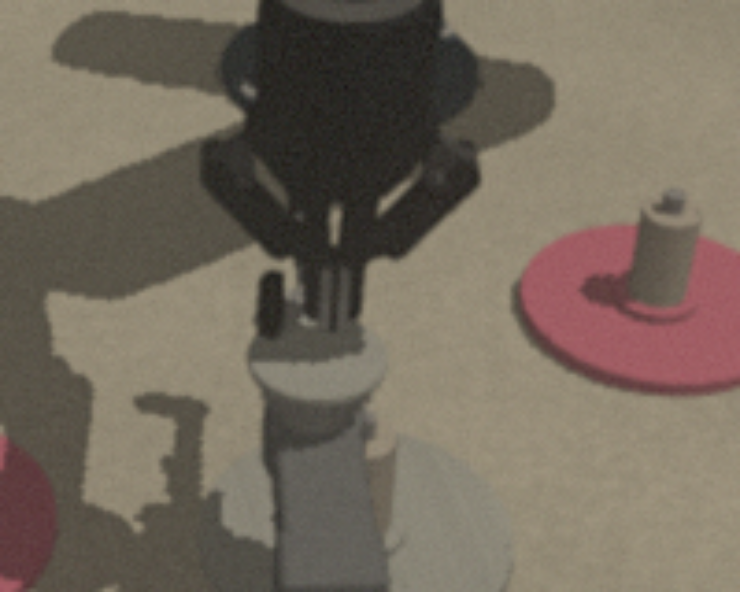

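The tab has snapped over to (271,305), which is the tighten side. Now I'll rise and move above the knob.

Emit:
arm_command --rows '[[[-2,8,0],0,1],[[0,0,38],0,1],[[0,0,38],0,1],[[-33,-12,0],0,0.2],[[-50,-16,0],0,0.2],[[-50,-16,0],0,0.2],[[0,0,0],0,0.2],[[0,0,0],0,0.2]]'

```text
t: 5.52
tcp_pos: [0.4413, 0.0385, 0.2759]
tool_rot: [0.994, 0.109, 0.001, 0.0]
force: [0.7, -1.0, -0.8]
finger_gap: 0.402
```

Run:
```python
from h import *
s=manip.sense();print(s['tcp_pos'],s['q'],s['finger_gap'])
snap('wrist','w4');im=snap('scene','s4')
a=im[150:310,250:450];cv2.imwrite('pics/s4z.png',cv2.resize(a,None,fx=3.7,fy=3.7))
```

```text
[0.44131059 0.0384919  0.27593485] [-1.66488945e-01  2.33100909e-01  1.82648075e+00  3.73308574e-04
  1.07939730e+00  1.18629107e+00] 0.4019147404012304
```

View pics/s4z.png

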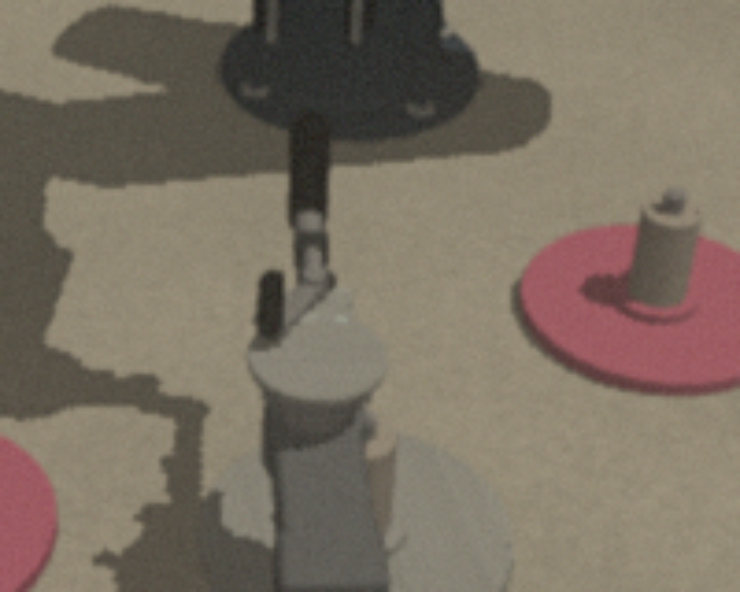

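View pics/w4.png

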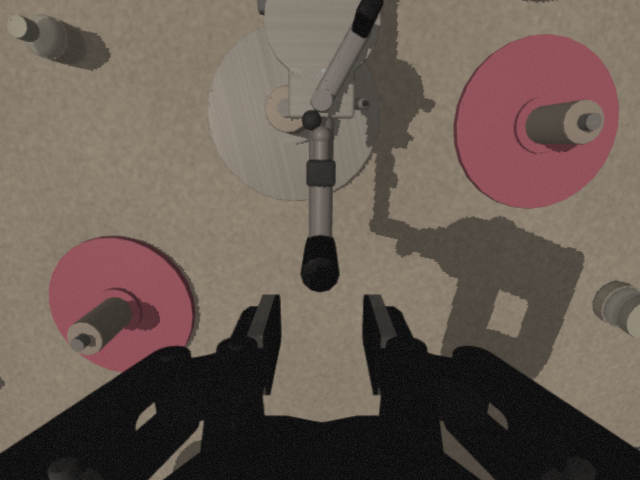

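The lever is set to tighten, and the knob at (320,275) lies between the jaws. Next I'll check the knob's position and compute the stroke rows.

Run:
```python
from h import *
c=manip.get_calibration('wrist')
k=onz(c,320,275,.216);print('knob',k, onz(c,320,262,.195),'barfar',onz(c,320,130,.166))
H=np.array([.578,.068]);d=k[:2]-H;print(np.hypot(*d),np.degrees(np.arctan2(d[1],d[0])))
```

```text
knob [0.441829   0.03879986 0.216     ] [0.44239274 0.03899448 0.195     ] barfar [0.5170438  0.05550808 0.166     ]
0.1392666162093267 -167.8969406017018
```

Emit:
arm_command --rows '[[[0,0,-30],0,0.2],[[1,0,-30],0,0.2],[[0,0,-28],0,0.2],[[0,0,0],0,0.2]]'

```text
t: 6.12
tcp_pos: [0.4411, 0.0386, 0.1856]
tool_rot: [0.994, 0.109, -0.002, -0.001]
force: [-0.1, 0.2, -0.1]
finger_gap: 0.399
```

```bash
cat > arc.py <<'E'
# python3 arc.py dth n [r_mm]: rows from measured tcp; dth + = CCW (world)
import sys
from h import *
H=np.array([.5785,.0685])
def arc(d,n,R=.14):
    s=manip.sense();p=s['tcp_pos'][:2];q=s['tool_rot']
    f=np.arctan2(*(p-H)[::-1])
    yaw=2*np.arctan2(q[1],q[0])-np.pi/2  # jaw dir
    err=np.arctan2(np.sin(f+np.pi/2-yaw),np.cos(f+np.pi/2-yaw))
    print('phi',np.degrees(f).round(1),'theta~',round(np.radians(-167.6)-f,3),'r',np.hypot(*(p-H)).round(4),'yawerr',err.round(3),'q6',s['q'][5].round(2),'F',s['force'].round(1),'t',s['t'])
    tan=np.array([-np.sin(f),np.cos(f)]);rad=np.array([np.cos(f),np.sin(f)])
    print('Ftan(ccw+)',(s['force'][:2]@tan).round(2),'Frad',(s['force'][:2]@rad).round(2))
    last=p
    for i in range(1,n+1):
        a=f+d*i/n; t=H+R*np.array([np.cos(a),np.sin(a)]);print(i,((t-last)*1000).round(1).tolist(),round(d/n,3));last=t
arc(float(sys.argv[1]),int(sys.argv[2]))
E
python3 arc.py 0.9 9
```

```text
phi -167.7 theta~ 0.002 r 0.1406 yawerr -0.004 q6 1.19 F [-0.1  0.2 -0.1] t 6.125
Ftan(ccw+) -0.2 Frad 0.03
1 [4.3, -13.4] 0.1
2 [5.0, -13.1] 0.1
3 [6.3, -12.5] 0.1
4 [7.5, -11.8] 0.1
5 [8.6, -11.0] 0.1
6 [9.7, -10.1] 0.1
7 [10.6, -9.1] 0.1
8 [11.5, -8.0] 0.1
9 [12.2, -6.8] 0.1
```

Emit:
arm_command --rows '[[[4,-13,0],0.1,0.2],[[5,-13,0],0.1,0.2],[[6,-13,0],0.1,0.2],[[8,-12,0],0.1,0.2],[[9,-11,0],0.1,0.2]]'

```text
t: 6.75
tcp_pos: [0.474, -0.0238, 0.1883]
tool_rot: [0.936, 0.353, 0.0, -0.0]
force: [0.3, 1.7, 0.3]
finger_gap: 0.402
```

```bash
python3 arc.py 0.5 5
python3 - <<'E'
from h import *
im=snap('scene','s5')
a=im[150:310,250:450];cv2.imwrite('pics/s5z.png',cv2.resize(a,None,fx=3.7,fy=3.7))
E
```

```text
phi -138.6 theta~ -0.507 r 0.1394 yawerr 0.002 q6 0.56 F [0.3 1.7 0.3] t 6.75
Ftan(ccw+) -1.05 Frad -1.32
1 [9.3, -10.4] 0.1
2 [10.7, -9.0] 0.1
3 [11.6, -7.9] 0.1
4 [12.3, -6.7] 0.1
5 [12.9, -5.4] 0.1
```

View pics/s5z.png

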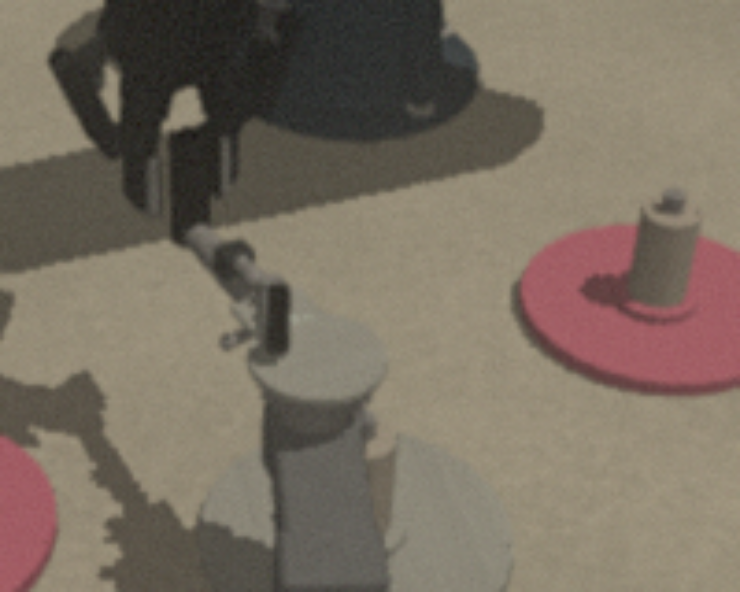

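The fingers are carrying the knob round, and the force is about 1 N, so it free-wheels. I'll continue to the stop.

Emit:
arm_command --rows '[[[9,-10,0],0.1,0.2],[[11,-9,0],0.1,0.2],[[12,-8,0],0.1,0.2]]'

```text
t: 7.18
tcp_pos: [0.506, -0.0507, 0.1882]
tool_rot: [0.873, 0.488, 0.0, 0.0]
force: [-0.6, 1.8, 0.3]
finger_gap: 0.399
```

Emit:
arm_command --rows '[[[6,-3,0],0.05,0.2],[[6,-3,0],0.05,0.2]]'

```text
t: 7.42
tcp_pos: [0.5176, -0.0566, 0.1882]
tool_rot: [0.848, 0.531, -0.0, 0.0]
force: [-1.2, 0.4, 0.6]
finger_gap: 0.403
```

```bash
python3 arc.py 0.1 4
```

```text
phi -116.0 theta~ -0.901 r 0.1391 yawerr -0.001 q6 0.13 F [-1.2  0.4  0.6] t 7.425
Ftan(ccw+) -1.27 Frad 0.16
1 [2.8, -2.3] 0.025
2 [3.2, -1.4] 0.025
3 [3.2, -1.3] 0.025
4 [3.3, -1.3] 0.025
```

Emit:
arm_command --rows '[[[3,-2,0],0.025,0.2],[[3,-1,0],0.025,0.2]]'

```text
t: 7.68
tcp_pos: [0.5237, -0.0597, 0.1878]
tool_rot: [0.834, 0.552, 0.0, 0.0]
force: [-1.2, 0.8, 0.2]
finger_gap: 0.4
```

Emit:
arm_command --rows '[[[3,-1,0],0.025,0.2]]'

```text
t: 7.8
tcp_pos: [0.5265, -0.0607, 0.1876]
tool_rot: [0.827, 0.562, 0.0, 0.0]
force: [-0.6, 0.3, 0.9]
finger_gap: 0.399
```

Emit:
arm_command --rows '[[[3,-1,0],0.025,0.2]]'

```text
t: 7.92
tcp_pos: [0.5267, -0.0604, 0.1871]
tool_rot: [0.82, 0.572, -0.002, -0.003]
force: [-8.0, 3.3, 5.6]
finger_gap: 0.4
```

```bash
python3 arc.py 0.1 4
```

```text
phi -111.9 theta~ -0.972 r 0.139 yawerr -0.03 q6 0.03 F [-8.   3.3  5.6] t 7.925
Ftan(ccw+) -8.6 Frad -0.07
1 [2.9, -2.2] 0.025
2 [3.3, -1.2] 0.025
3 [3.3, -1.1] 0.025
4 [3.3, -1.0] 0.025
```

Stop felt: the force rose from about 1 N while free-wheeling to 8.6 N. Now the tightening stroke, clockwise.

```bash
python3 arc.py -1.7 17
```

```text
phi -111.9 theta~ -0.972 r 0.139 yawerr -0.03 q6 0.03 F [-8.   3.3  5.6] t 7.925
Ftan(ccw+) -8.6 Frad -0.07
1 [-13.1, 4.9] -0.1
2 [-12.1, 7.1] -0.1
3 [-11.3, 8.3] -0.1
4 [-10.4, 9.4] -0.1
5 [-9.4, 10.3] -0.1
6 [-8.3, 11.2] -0.1
7 [-7.2, 12.0] -0.1
8 [-5.9, 12.7] -0.1
9 [-4.6, 13.2] -0.1
10 [-3.3, 13.6] -0.1
11 [-1.9, 13.9] -0.1
12 [-0.5, 14.0] -0.1
13 [0.9, 14.0] -0.1
14 [2.2, 13.8] -0.1
15 [3.6, 13.5] -0.1
16 [4.9, 13.1] -0.1
17 [6.2, 12.5] -0.1
```

Emit:
arm_command --rows '[[[-15,5,0],-0.12,0.2],[[-12,7,0],-0.1,0.2],[[-11,8,0],-0.1,0.2],[[-10,9,0],-0.1,0.2],[[-9,10,0],-0.1,0.2]]'

```text
t: 8.55
tcp_pos: [0.4745, -0.0247, 0.1877]
tool_rot: [0.94, 0.341, 0.002, 0.003]
force: [3.1, -7.5, -4.2]
finger_gap: 0.4
```

```bash
python3 arc.py -.6 6
```

```text
phi -138.1 theta~ -0.514 r 0.1397 yawerr 0.034 q6 0.59 F [ 3.1 -7.5 -4.2] t 8.55
Ftan(ccw+) 7.65 Frad 2.7
1 [-9.0, 10.7] -0.1
2 [-7.7, 11.7] -0.1
3 [-6.5, 12.4] -0.1
4 [-5.2, 13.0] -0.1
5 [-3.9, 13.4] -0.1
6 [-2.5, 13.8] -0.1
```

Emit:
arm_command --rows '[[[-8,11,0],-0.1,0.2],[[-8,12,0],-0.1,0.2],[[-6,12,0],-0.1,0.2],[[-5,13,0],-0.1,0.2]]'

```text
t: 9.05
tcp_pos: [0.4467, 0.0233, 0.1878]
tool_rot: [0.989, 0.148, 0.001, 0.002]
force: [-0.3, -6.5, 0.3]
finger_gap: 0.397
```

```bash
python3 arc.py -.6 6
```

```text
phi -161.1 theta~ -0.114 r 0.1394 yawerr 0.034 q6 1.08 F [-0.3 -6.5  0.3] t 9.05
Ftan(ccw+) 6.05 Frad 2.36
1 [-4.5, 13.2] -0.1
2 [-2.5, 13.8] -0.1
3 [-1.1, 13.9] -0.1
4 [0.3, 14.0] -0.1
5 [1.7, 13.9] -0.1
6 [3.1, 13.7] -0.1
```

Emit:
arm_command --rows '[[[-4,13,0],-0.1,0.2],[[-2,14,0],-0.1,0.2],[[-1,14,0],-0.1,0.2],[[0,14,0],-0.1,0.2]]'

```text
t: 9.55
tcp_pos: [0.4394, 0.0789, 0.1878]
tool_rot: [0.999, -0.052, 0.001, 0.002]
force: [0.7, -7.3, 0.3]
finger_gap: 0.399
```

```bash
python3 arc.py -.6 12
```

```text
phi 175.7 theta~ -5.992 r 0.1395 yawerr 0.029 q6 1.61 F [ 0.7 -7.3  0.3] t 9.55
Ftan(ccw+) 7.19 Frad -1.28
1 [0.2, 7.0] -0.05
2 [1.0, 6.9] -0.05
3 [1.4, 6.9] -0.05
4 [1.7, 6.8] -0.05
5 [2.1, 6.7] -0.05
6 [2.4, 6.6] -0.05
7 [2.7, 6.4] -0.05
8 [3.0, 6.3] -0.05
9 [3.4, 6.1] -0.05
10 [3.7, 6.0] -0.05
11 [4.0, 5.8] -0.05
12 [4.2, 5.6] -0.05
```

Emit:
arm_command --rows '[[[0,7,0],-0.05,0.2],[[1,7,0],-0.05,0.2]]'

```text
t: 9.8
tcp_pos: [0.4411, 0.0929, 0.1878]
tool_rot: [0.995, -0.101, 0.002, 0.002]
force: [-0.2, -6.0, -0.4]
finger_gap: 0.402
```

Emit:
arm_command --rows '[[[1,7,0],-0.05,0.2],[[2,7,0],-0.05,0.2]]'

```text
t: 10.05
tcp_pos: [0.4443, 0.1068, 0.1878]
tool_rot: [0.989, -0.15, 0.002, 0.001]
force: [1.3, -6.2, 2.0]
finger_gap: 0.404
```

Emit:
arm_command --rows '[[[2,7,0],-0.05,0.2],[[2,7,0],-0.05,0.2]]'

```text
t: 10.3
tcp_pos: [0.4487, 0.1207, 0.1878]
tool_rot: [0.98, -0.199, 0.003, 0.001]
force: [1.9, -6.7, -0.5]
finger_gap: 0.402
```

```bash
sed -i "s/np.radians(-167.6)-f,3/(np.radians(-167.6)-f+3)%(2*np.pi)-3,3/" arc.py; python3 arc.py -.3 6
```

```text
phi 158.1 theta~ 0.599 r 0.1399 yawerr 0.019 q6 2.0 F [ 1.9 -6.7 -0.5] t 10.3
Ftan(ccw+) 5.53 Frad -4.31
1 [2.7, 6.5] -0.05
2 [3.1, 6.3] -0.05
3 [3.4, 6.1] -0.05
4 [3.7, 5.9] -0.05
5 [4.0, 5.7] -0.05
6 [4.3, 5.5] -0.05
```

Emit:
arm_command --rows '[[[3,7,0],-0.05,0.2],[[3,6,0],-0.05,0.2]]'

```text
t: 10.55
tcp_pos: [0.4542, 0.1336, 0.1878]
tool_rot: [0.969, -0.248, 0.002, 0.001]
force: [0.5, -8.2, 2.6]
finger_gap: 0.404
```

Emit:
arm_command --rows '[[[3,6,0],-0.05,0.2],[[4,6,0],-0.05,0.2]]'

```text
t: 10.8
tcp_pos: [0.4603, 0.1456, 0.1876]
tool_rot: [0.955, -0.296, 0.001, 0.002]
force: [-0.8, -7.1, 2.6]
finger_gap: 0.397
```

```bash
python3 arc.py 1.7 17
```

```text
phi 146.9 theta~ 0.794 r 0.1411 yawerr 0.024 q6 2.25 F [-0.8 -7.1  2.6] t 10.8
Ftan(ccw+) 6.41 Frad -3.2
1 [-6.1, -12.7] 0.1
2 [-5.8, -12.7] 0.1
3 [-4.5, -13.2] 0.1
4 [-3.2, -13.6] 0.1
5 [-1.8, -13.9] 0.1
6 [-0.4, -14.0] 0.1
7 [1.0, -14.0] 0.1
8 [2.4, -13.8] 0.1
9 [3.8, -13.5] 0.1
10 [5.1, -13.0] 0.1
11 [6.4, -12.5] 0.1
12 [7.6, -11.8] 0.1
13 [8.7, -10.9] 0.1
14 [9.8, -10.0] 0.1
15 [10.7, -9.0] 0.1
16 [11.6, -7.9] 0.1
17 [12.3, -6.7] 0.1
```

No stiffening yet, so I'll swing back; the lever free-wheels that way.

Emit:
arm_command --rows '[[[-6,-13,0],0.1,0.2],[[-6,-13,0],0.1,0.2],[[-4,-13,0],0.1,0.2],[[-3,-14,0],0.1,0.2],[[-2,-14,0],0.1,0.2],[[0,-14,0],0.1,0.2],[[1,-14,0],0.1,0.2],[[2,-14,0],0.1,0.2]]'

```text
t: 11.8
tcp_pos: [0.4418, 0.038, 0.1874]
tool_rot: [0.995, 0.1, 0.001, -0.0]
force: [0.5, 0.5, 0.3]
finger_gap: 0.397
```

```bash
python3 arc.py 0.9 9
```

```text
phi -167.4 theta~ -0.003 r 0.1401 yawerr 0.018 q6 1.2 F [0.5 0.5 0.3] t 11.8
Ftan(ccw+) -0.4 Frad -0.59
1 [3.8, -13.5] 0.1
2 [5.1, -13.1] 0.1
3 [6.3, -12.5] 0.1
4 [7.5, -11.8] 0.1
5 [8.7, -11.0] 0.1
6 [9.7, -10.1] 0.1
7 [10.7, -9.0] 0.1
8 [11.5, -7.9] 0.1
9 [12.3, -6.7] 0.1
```

Emit:
arm_command --rows '[[[4,-13,0],0.1,0.2],[[5,-13,0],0.1,0.2],[[6,-13,0],0.1,0.2],[[7,-12,0],0.1,0.2],[[9,-11,0],0.1,0.2],[[10,-10,0],0.1,0.2],[[11,-9,0],0.1,0.2],[[12,-8,0],0.1,0.2],[[4,-2,0],0.03,0.2]]'

```text
t: 12.92
tcp_pos: [0.5106, -0.0535, 0.1874]
tool_rot: [0.871, 0.492, 0.001, 0.001]
force: [0.4, -0.3, 0.1]
finger_gap: 0.401
```

```bash
python3 arc.py -0.4 4;  python3 - <<'E'
from h import *
im=snap('scene','s6')
a=im[150:310,250:450];cv2.imwrite('pics/s6z.png',cv2.resize(a,None,fx=3.7,fy=3.7))
E
```

```text
phi -119.1 theta~ -0.846 r 0.1396 yawerr 0.035 q6 0.22 F [ 0.4 -0.3  0.1] t 12.925
Ftan(ccw+) 0.53 Frad 0.02
1 [-12.1, 7.1] -0.1
2 [-11.1, 8.6] -0.1
3 [-10.2, 9.6] -0.1
4 [-9.2, 10.6] -0.1
```

View pics/s6z.png

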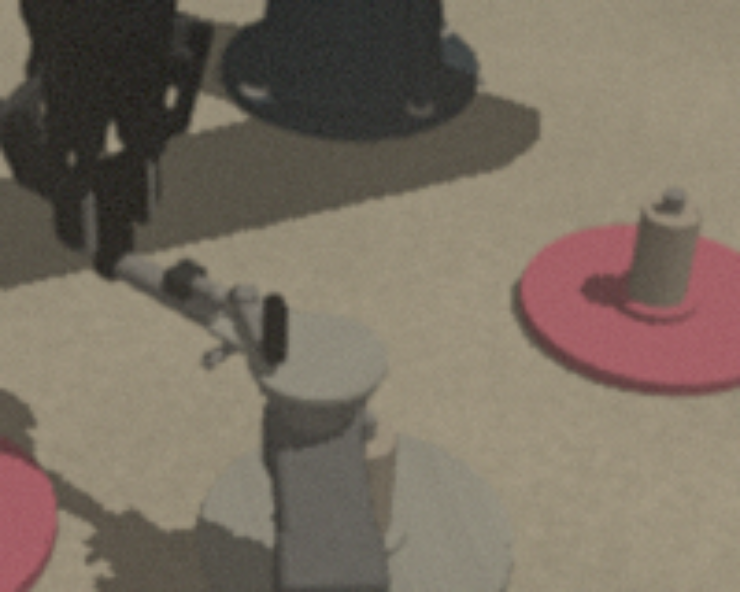

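The handle is back near -0.8 and the tab at (275,330) is still on the tighten side. I'll do the second tightening stroke in small steps and watch the force.

Emit:
arm_command --rows '[[[-12,7,0],-0.1,0.2],[[-11,9,0],-0.1,0.2],[[-5,5,0],-0.05,0.2]]'

```text
t: 13.35
tcp_pos: [0.4829, -0.0333, 0.1877]
tool_rot: [0.926, 0.378, 0.001, 0.003]
force: [2.2, -7.2, -3.9]
finger_gap: 0.401
```

```bash
python3 arc.py -0.5 10
```

```text
phi -133.2 theta~ -0.6 r 0.1396 yawerr 0.04 q6 0.5 F [ 2.2 -7.2 -3.9] t 13.35
Ftan(ccw+) 6.58 Frad 3.75
1 [-5.2, 4.7] -0.05
2 [-4.7, 5.2] -0.05
3 [-4.5, 5.4] -0.05
4 [-4.2, 5.6] -0.05
5 [-3.9, 5.8] -0.05
6 [-3.6, 6.0] -0.05
7 [-3.3, 6.2] -0.05
8 [-3.0, 6.3] -0.05
9 [-2.7, 6.5] -0.05
10 [-2.3, 6.6] -0.05
```

Emit:
arm_command --rows '[[[-5,5,0],-0.05,0.2],[[-5,5,0],-0.05,0.2]]'

```text
t: 13.6
tcp_pos: [0.4734, -0.0235, 0.1877]
tool_rot: [0.943, 0.332, 0.002, 0.003]
force: [3.1, -6.4, -3.2]
finger_gap: 0.402
```

```bash
python3 arc.py -0.1 2
```

```text
phi -138.8 theta~ -0.503 r 0.1397 yawerr 0.043 q6 0.61 F [ 3.1 -6.4 -3.2] t 13.6
Ftan(ccw+) 6.85 Frad 1.88
1 [-4.7, 5.2] -0.05
2 [-4.2, 5.6] -0.05
```

Emit:
arm_command --rows '[[[-4,5,0],-0.05,0.2],[[-4,6,0],-0.05,0.2]]'

```text
t: 13.85
tcp_pos: [0.4648, -0.0127, 0.1877]
tool_rot: [0.959, 0.284, 0.001, 0.003]
force: [0.9, -7.4, -2.2]
finger_gap: 0.403
```

```bash
python3 arc.py -0.1 2
```

```text
phi -144.5 theta~ -0.403 r 0.1397 yawerr 0.044 q6 0.73 F [ 0.9 -7.4 -2.2] t 13.85
Ftan(ccw+) 6.52 Frad 3.52
1 [-4.2, 5.6] -0.05
2 [-3.6, 6.0] -0.05
```

Emit:
arm_command --rows '[[[-4,6,0],-0.05,0.2],[[-4,6,0],-0.05,0.2]]'

```text
t: 14.1
tcp_pos: [0.4568, -0.0004, 0.1877]
tool_rot: [0.972, 0.236, 0.002, 0.002]
force: [2.2, -6.0, -3.1]
finger_gap: 0.395
```

```bash
python3 arc.py -0.1 2
```

```text
phi -150.5 theta~ -0.299 r 0.1399 yawerr 0.039 q6 0.85 F [ 2.2 -6.  -3.1] t 14.1
Ftan(ccw+) 6.33 Frad 1.1
1 [-3.4, 6.1] -0.05
2 [-3.0, 6.3] -0.05
```

Emit:
arm_command --rows '[[[-3,6,0],-0.05,0.2],[[-3,6,0],-0.05,0.2]]'

```text
t: 14.35
tcp_pos: [0.4506, 0.0117, 0.1877]
tool_rot: [0.982, 0.187, 0.002, 0.002]
force: [1.3, -6.5, -1.5]
finger_gap: 0.405
```

```bash
python3 arc.py -0.1 2
```

```text
phi -156.1 theta~ -0.201 r 0.1399 yawerr 0.041 q6 0.98 F [ 1.3 -6.5 -1.5] t 14.35
Ftan(ccw+) 6.46 Frad 1.4
1 [-2.8, 6.4] -0.05
2 [-2.4, 6.6] -0.05
```

Emit:
arm_command --rows '[[[-3,6,0],-0.05,0.2],[[-2,7,0],-0.05,0.2]]'

```text
t: 14.6
tcp_pos: [0.4456, 0.0248, 0.1877]
tool_rot: [0.99, 0.138, 0.001, 0.002]
force: [1.0, -6.5, -0.8]
finger_gap: 0.396
```

```bash
python3 arc.py -0.1 2
```

```text
phi -161.8 theta~ -0.101 r 0.1399 yawerr 0.041 q6 1.1 F [ 1.  -6.5 -0.8] t 14.6
Ftan(ccw+) 6.44 Frad 1.11
1 [-2.1, 6.7] -0.05
2 [-1.7, 6.8] -0.05
```

Emit:
arm_command --rows '[[[-2,7,0],-0.05,0.2],[[-1,7,0],-0.05,0.2]]'

```text
t: 14.85
tcp_pos: [0.4417, 0.0387, 0.1876]
tool_rot: [0.996, 0.088, 0.001, 0.002]
force: [-1.4, -8.7, 0.5]
finger_gap: 0.399
```

```bash
python3 arc.py -0.1 2
```

```text
phi -167.7 theta~ 0.002 r 0.14 yawerr 0.038 q6 1.23 F [-1.4 -8.7  0.5] t 14.85
Ftan(ccw+) 8.17 Frad 3.19
1 [-1.3, 6.9] -0.05
2 [-1.0, 6.9] -0.05
```

Emit:
arm_command --rows '[[[-1,6,0],-0.04,0.2]]'

```text
t: 14.98
tcp_pos: [0.4405, 0.0445, 0.1876]
tool_rot: [0.998, 0.069, 0.0, 0.002]
force: [-0.5, -10.2, 1.9]
finger_gap: 0.402
```

```bash
python3 arc.py -0.1 2
```

```text
phi -170.1 theta~ 0.044 r 0.14 yawerr 0.034 q6 1.29 F [ -0.5 -10.2   1.9] t 14.975
Ftan(ccw+) 9.98 Frad 2.29
1 [-1.0, 6.9] -0.05
2 [-0.7, 7.0] -0.05
```

Emit:
arm_command --rows '[[[0,2,0],-0.015,0.2]]'

```text
t: 15.1
tcp_pos: [0.4402, 0.0465, 0.1876]
tool_rot: [0.998, 0.062, 0.0, 0.002]
force: [-1.4, -10.3, 1.6]
finger_gap: 0.4
```

```bash
python3 arc.py -0.1 2
```

```text
phi -171.0 theta~ 0.058 r 0.1401 yawerr 0.034 q6 1.31 F [ -1.4 -10.3   1.6] t 15.1
Ftan(ccw+) 9.95 Frad 3.02
1 [-0.8, 7.0] -0.05
2 [-0.6, 7.0] -0.05
```

The force is about 10 N against 6.5 N idle, so the plate is held firmly. I'll back off inside the cage, open the fingers and rise.

Emit:
arm_command --rows '[[[0,-3,0],0,0.1],[[0,-3,0],0,0.0],[[0,0,0],0,-0.1],[[0,0,0],0,-0.1]]'

```text
t: 15.6
tcp_pos: [0.4404, 0.0422, 0.1875]
tool_rot: [0.998, 0.061, 0.0, 0.0]
force: [0.3, -2.0, 0.5]
finger_gap: 0.551
```

Emit:
arm_command --rows '[[[0,0,15],0,-0.1],[[0,0,30],0,-0.1],[[0,0,40],0,-0.1],[[-20,0,30],0,-0.1],[[0,0,0],0,-0.1]]'

```text
t: 16.23
tcp_pos: [0.4197, 0.0429, 0.3039]
tool_rot: [0.998, 0.061, 0.002, -0.0]
force: [-0.2, -1.1, 0.3]
finger_gap: 0.549
```

Run:
```python
from h import *
s=manip.sense();print(s['t'],s['tcp_pos'],s['force'])
snap('wrist','w9');im=snap('scene','s9');t=snap('top','t9')
a=im[150:330,250:450];cv2.imwrite('pics/s9z.png',cv2.resize(a,None,fx=3.3,fy=3.3))
```

```text
16.225 [0.41971532 0.0428972  0.30390429] [-0.16137958 -1.11110328  0.33727644]
```

View pics/s9z.png

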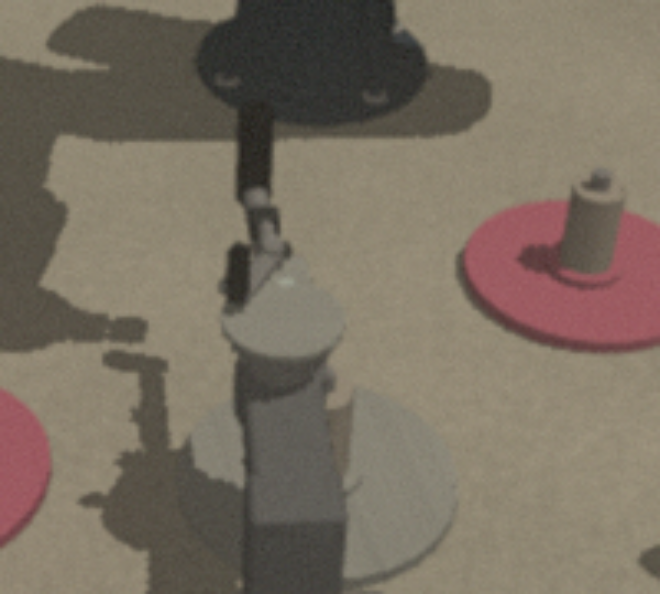

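View pics/w9.png

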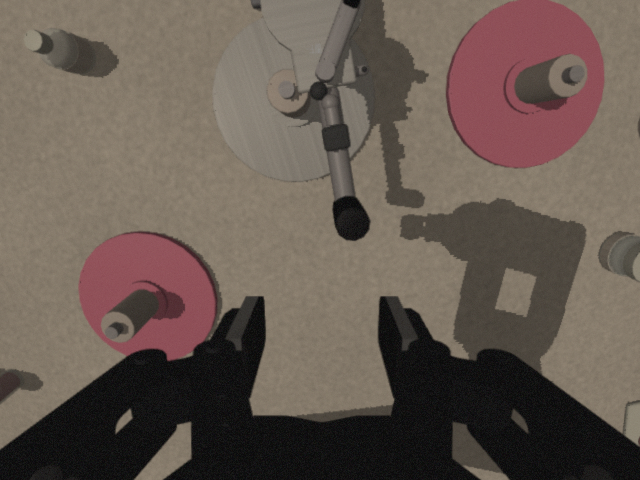

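Run:
```python
from h import *
c=manip.get_calibration('wrist');H=np.array([.5785,.0685])
for z,v in((.216,218),(.195,210)):
    k=onz(c,351,v,z);d=k[:2]-H;print('knob',k.round(4),np.hypot(*d).round(4),'theta',(np.radians(-167.6)-np.arctan2(d[1],d[0])).round(3))
# stand disc in top pictures
ct=manip.get_calibration('top')
a=cv2.imread('pics/top0.png');b=cv2.imread('pics/t9.png')
cv2.imwrite('pics/cmp.png',cv2.resize(np.hstack([a[130:290,220:360],b[130:290,220:360]]),None,fx=2.8,fy=2.8))
```

```text
knob [0.4477 0.0282 0.216 ] 0.1369 theta -0.083
knob [0.4489 0.0268 0.195 ] 0.1362 theta -0.095
```

View pics/cmp.png

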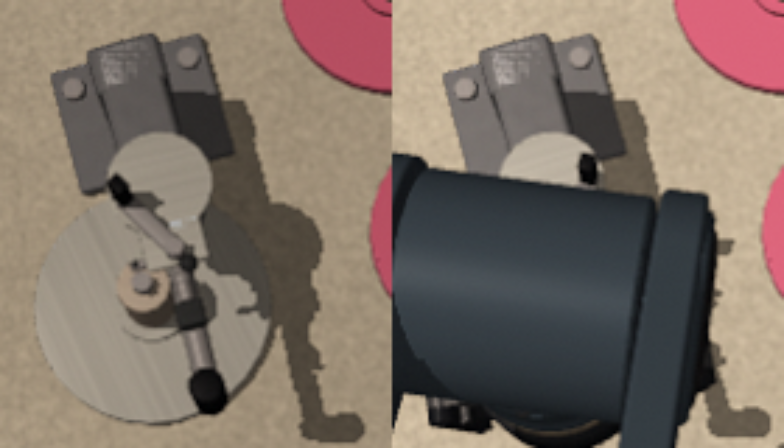

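Run:
```python
from h import *
print(manip.sign_off())
```

```text
the job is handed in; nothing more can be done
None
```

The clamp is tightened to about 10 N at the knob, inside the 8 to 12 N firm range. The job was handed in with the gripper clear, about 16 s into the 67 s allowed.

- **Lever:** I pushed the tab sideways with closed fingers, reading at most about 3 N, and it snapped over to tighten. Later pictures still show it on the tighten side.
- **Free-wheel check:** I swung the handle counter-clockwise at about 1 N. The force jumped to 8.6 N at the stop.
- **Tightening:** The first clockwise stroke stayed at idle force, 5.5 to 7.7 N. In the second, the force rose from 6.4 N to 8.2 N and then read about 10 N twice, and I stopped there. The screw turned roughly 2 rad in all, or about 16 mm, which fits the 10 to 19 mm gap given.
- **Letting go:** I backed off, opened the fingers and rose clear.

**Disagreement:** After release the wrist camera put the knob about 0.1 rad (14 mm) further counter-clockwise than I expected. I think the handle free-wheeled slightly as I backed off, or I misjudged the play between the fingers. With the lever on tighten, neither should loosen the screw, but I did not push again to confirm it.

**Not checked directly:** No picture showed the rubber foot pressing on the plate, so the grip is judged from the force readings alone. In the last overhead picture the arm hid the turntable's foot. The other views show it under the clamp, but I did not measure whether it had shifted.

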